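# Rack two drinking flasks in the stockroom

## Robot

A 6-joint arm with a two-finger parallel gripper is mounted at the origin on the work surface. World frame = base frame: x ahead of the robot, y to its left, z up, the work surface at z = 0. Lengths are in m, angles in rad, forces in N, time in s.
With the tool pointing down it reaches from about 0.25 to 0.775 m from the base axis. Payload 4 kg.
Tool frame: the origin (TCP) lies at the very end of the fingers, on their centre line; the grasp point (between the pads) lies 19 mm behind it; x points along the fingers, y is the direction in which the jaws open and shut, and the axes are right-handed (so a half turn about x gives the same grasp; the last joint's range is limited). The gripper opens to 85 mm and grips with 20 to 120 N. Pads are 22 mm wide; open, the fingers measure 114 mm over their backs; the gripper's body (76 mm by 85 mm) begins 54 mm behind the grasp point. The pads swing forward as they close: fully open they stand 13 mm farther back than shut.
Start: joints at [-1.292, 0.087, 1.371, -0, 1.684, -0.103], TCP at [0.205, -0.51, 0.207] pointing down, gripper open.
Joint ranges: [-3.1, 3.1], [-0.76, 2.03], [0.27, 2.55], [-1.08, 4.22], [0.17, 2.65], [-2.57, 2.57]. Speed limits (rad/s): [2.79, 2.79, 3.14, 3.14, 3.14, 3.14].

## Interface

Orientations are given as a unit quaternion [w, x, y, z].
In Python, from cell import robot, cams gives the robot as it stands.
- The arm moves only by the tool jog_arm, never from a script. Its argument "rows" is text: rows parted by semicolons, each of 7 numbers parted by spaces: the finger opening in cm, from 0 to 8.54, then the shift along the tool's x, y, z in cm, then the turn, a rotation vector about the tool's x, y, z in degrees. In form: hand dx dy dz wx wy wz; .... A call has 1 to 10 rows; each row shifts and turns the commanded pose from where the row before left it, along the tool's axes as they then stand; what a row does not reach is not made up. A row lasts 1/10 s, in which the tool goes at most 50 mm and 8.59 degrees, less where a joint would pass 70% of its speed; a pose out of reach is approached as far as the arm can. A call is refused whole if a number of a shift passes 5 or a number of a turn 8.59, either way. A call with a gripper value outside its range is refused whole. The fingers move at their own pace and stop on an object; "squeeze" is the grip in N (left out, the last holds). Time passes only in rows, so rows that do not move let the fingers close. It gives the time, the measured TCP pose, the force and the opening at its end, in the units of the state.
- robot.read_state(): the state, without advancing time (a new reading comes with each control period).
- cams.read_camera(name): name is "side" or "top" or "wrist"; returns (picture, depth): 384x512x3 uint8, red, green, blue; 384x512 float32, m along the optical axis (not along the pixel's ray), 0 where there is no reading.
- cams.camera_params(name): a dict with "mtx" (3x3 intrinsics, pixels), "k1" (the pictures are not rectified: a ray, as slopes to the right and down, at radius r is drawn at 1 + k1 r^2 times it, then the intrinsics apply), "xyz" and "attitude" of the camera in the world; the wrist camera has in their place "hand_eye" (4x4, takes a point from camera to tool coordinates, whose origin is the TCP and whose axes are the tool frame's). Camera axes: x right, y up, looking along -z (the intrinsics and any distortion apply to the point x, -y, -z); pixel columns grow to the right and rows downward; lengths in m; the calibration is good to about 2 mm. A picture is of the moment at which its call begins: read the wrist's pose just before it. camera_params takes no time and is no camera call.
- robot.finish_job(): hands the job in, once; it reports no verdict.
The state is a dict: "time_s": time; "joint_positions": joint angles; "dq": joint speeds; "joint_torque": joint torques, N m; "tool_pos": TCP position; "tcp_rot": TCP orientation; "ft_force": force on the tool from outside, world axes, zero at the start; "torque": the same for the moment, N m; "grip_width": opening from 0.0 (shut) to 1.0 (fully open).
Only numpy, scipy, OpenCV 4.12 (cv2) and the standard library are available. Lean on these libraries where they do the work, as an engineer would, in place of code of your own. Each camera call takes 0.05 s, during which the arm holds its last target.

## Task

Lay the orange flask and the blue flask in the two empty V-grooves of the plywood rack, one in each, whichever way round you like, about centred across the two rails so that they rest securely in the notches. Lower them in rather than dropping them, and leave the black flask where it is in its groove.

Things in the scene. Friction and masses are not known exactly. Their poses are not given: they have to be found in the camera images.
- orange_flask_mid (a point): Mid-body, on the axis, of the slim orange flask with a black cap. Rigid, about 0.2 kg: plain cylinder 40 mm in diameter, 130 mm long (65 mm either way from here), then a neck and a 33 mm cap ending 97 mm from here. x runs along the flask to the cap. Starts lying level on the bare table (this point 20 mm up), free to roll if pushed.
- blue_flask_mid (a point): Mid-body, on the axis, of the slim blue flask with a black cap. Rigid, about 0.2 kg: plain cylinder 40 mm in diameter, 130 mm long (65 mm either way from here), then a neck and a 33 mm cap ending 97 mm from here. x runs along the flask to the cap. Starts lying level on the bare table (this point 20 mm up), free to roll if pushed.
- rack: Fixed plywood rack, 40 mm tall. Origin: centre of its underside, on the table. Two 16 mm thick rails, 300 mm long along y, centred at x = -40 and +40 mm; 6 mm grey floor board between. Three green-lined 90-degree V-grooves run along x across both rails at y = -100, 0 (both empty) and +100 mm (black flask); 48 mm wide at the top, 24 mm deep. A cradled flask's axis is 44 mm above the table.
- black_flask_mid (a point): Mid-body, on the axis, of the black flask with a steel cap, same size and axes as the others, lying in the rack's groove at y = +100 mm; it stays there. (A fourth flask like these, bare grey metal with a white cap, lies on the table by the orange and blue ones, not listed and not wanted.)
There are look-alikes about, which are no part of the job. There is more than one size of the part that bears blue_flask_mid; the job needs the largest.

How it is judged:
At the end, for the whole second after the job is handed in: Orange and blue flask lie at rest in the two empty grooves, one in each: middle within 12 mm of the groove line sideways, 20 mm of the rack centre along the groove and 6 mm of the cradled height (44 mm), axis within 10 degrees of the groove, cap either way ((((y of orange_flask_mid in the frame of rack between -0.012 and 0.012 m and x of orange_flask_mid in the frame of rack between -0.02 and 0.02 m and height (world z) of orange_flask_mid between 0.0383 and 0.0503 m and angle between the x axis of orange_flask_mid and the x axis of rack, either way round below 0.175 rad and linear speed of orange_flask below 0.02 m/s) and (y of blue_flask_mid in the frame of rack between -0.112 and -0.088 m and x of blue_flask_mid in the frame of rack between -0.02 and 0.02 m and height (world z) of blue_flask_mid between 0.0383 and 0.0503 m and angle between the x axis of blue_flask_mid and the x axis of rack, either way round below 0.175 rad and linear speed of blue_flask below 0.02 m/s)) or ((y of orange_flask_mid in the frame of rack between -0.112 and -0.088 m and x of orange_flask_mid in the frame of rack between -0.02 and 0.02 m and height (world z) of orange_flask_mid between 0.0383 and 0.0503 m and angle between the x axis of orange_flask_mid and the x axis of rack, either way round below 0.175 rad and linear speed of orange_flask below 0.02 m/s) and (y of blue_flask_mid in the frame of rack between -0.012 and 0.012 m and x of blue_flask_mid in the frame of rack between -0.02 and 0.02 m and height (world z) of blue_flask_mid between 0.0383 and 0.0503 m and angle between the x axis of blue_flask_mid and the x axis of rack, either way round below 0.175 rad and linear speed of blue_flask below 0.02 m/s)))); the robot touches nothing.
It fails at once if the black flask is moved more than 20 mm from where it lay (distance of black_flask_mid from where it was at the start of the episode above 0.02 m).
It fails at once if the orange flask is dropped onto the rack (falls free at more than 0.6 m/s, about 2 cm of fall) (horizontal distance between orange_flask_mid and rack below 0.2 m and height (world z) of orange_flask_mid between 0.035 and 0.1 m and contact force between orange_flask and the fingers below 0.1 N and linear speed of orange_flask above 0.6 m/s).
It fails at once if the blue flask is dropped onto the rack (falls free at more than 0.6 m/s, about 2 cm of fall) (horizontal distance between blue_flask_mid and rack below 0.2 m and height (world z) of blue_flask_mid between 0.035 and 0.1 m and contact force between blue_flask and the fingers below 0.1 N and linear speed of blue_flask above 0.6 m/s).
It also fails if it takes over 48 s, if anything falls off the work surface, if the arm or the gripper's body presses on something with over 40 N, if the wrist force passes 120 N, or if a joint passes its speed limit or range.

## Working session

There is one attempt and no reset: what is moved stays moved. The work goes in short steps, Python scripts to look and compute and a tool call to move; the robot and the scene stay as the last step left them, time stands still between calls to the robot, and variables do not carry over. Pictures are saved under pics/ and viewed, and the job is handed in when it is done.

Besides the shell and the picture viewer there is one more tool, called after "Request:" by a JSON object that holds its "op" and its "data". jog_arm: Moves the arm, as the interface text tells. Its arguments: {"type":"object","properties":{"rows":{"type":"string"},"squeeze":{"type":"number"}},"required":["rows"]}

```bash
ls; mkdir -p pics; python3 - <<'E'
from cell import robot,cams
import cv2,numpy as np
print(robot.read_state())
for n in ("top","side","wrist"):
    p,d=cams.read_camera(n); cv2.imwrite(f"pics/{n}0.png",p[...,::-1]); np.save(f"pics/{n}0.npy",d); print(n,cams.camera_params(n))
E
```

```text
pics
{'time_s': 0.0, 'joint_positions': array([-1.29210694e+00,  8.79915397e-02,  1.37229784e+00, -2.91077605e-05,
        1.68362156e+00, -1.03095037e-01]), 'dq': array([-0.00171985,  0.00028823,  0.00101408,  0.00142236,  0.00063358,
       -0.00021673]), 'joint_torque': array([-3.79622807e-04, -3.51866305e+01, -3.13272285e+01, -2.05495903e-04,
        1.07668340e-02, -8.37927786e-06]), 'tool_pos': array([ 0.20474786, -0.50985184,  0.20609713]), 'tcp_rot': array([-0.13334609, -0.69418012, -0.13497726,  0.69434424]), 'ft_force': array([-0.44544665, -0.54423064,  0.41576355]), 'torque': array([-0.04273605, -0.01551107, -0.00648924]), 'grip_width': 0.9992352846440382}
top {'mtx': array([[496.10725344,   0.        , 251.05534696],
       [  0.        , 496.10725344, 184.27228455],
       [  0.        ,   0.        ,   1.        ]]), 'k1': 0.040412011511356614, 'xyz': array([ 0.28012162, -0.02222258,  1.33282086]), 'attitude': array([-0.70410353, -0.0504075 ,  0.03994368,  0.70717877])}
side {'mtx': array([[415.93557899,   0.        , 260.7678716 ],
       [  0.        , 415.93557899, 188.41501656],
       [  0.        ,   0.        ,   1.        ]]), 'k1': -0.11872443972889583, 'xyz': array([0.27585445, 0.59299441, 0.77331942]), 'attitude': array([-0.13000137, -0.05381879,  0.34205322,  0.92908707])}
wrist {'mtx': array([[333.60297804,   0.        , 256.58257852],
       [  0.        , 333.60297804, 188.85881684],
       [  0.        ,   0.        ,   1.        ]]), 'k1': -0.030839231779160047, 'hand_eye': array([[-4.77886005e-05,  3.06468606e-01, -9.51880765e-01,
        -1.68569634e-01],
       [ 9.99999971e-01,  2.39835452e-04,  2.70132966e-05,
        -1.02064272e-03],
       [ 2.36573481e-04, -9.51880736e-01, -3.06468609e-01,
        -7.87585433e-02],
       [ 0.00000000e+00,  0.00000000e+00,  0.00000000e+00,
         1.00000000e+00]])}
```

View pics/top0.png

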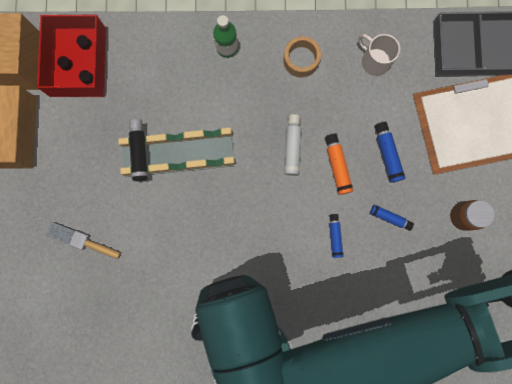

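View pics/side0.png

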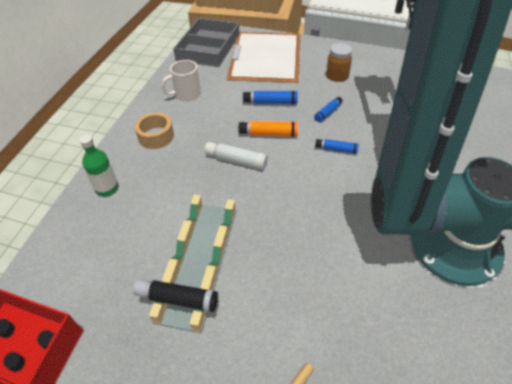

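View pics/wrist0.png

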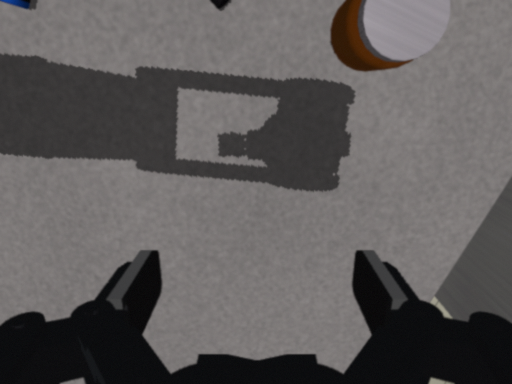

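```bash
cat > h.py <<'E'
import cv2,numpy as np
from scipy.spatial.transform import Rotation as R
from cell import robot,cams
def quat(q): return R.from_quat([q[1],q[2],q[3],q[0]])
def rays(n,px,state=None):
    P=cams.camera_params(n); K=P["mtx"]; k=P["k1"]
    px=np.atleast_2d(np.asarray(px,float))
    u=cv2.undistortPoints(px.reshape(-1,1,2),K,np.array([k,0,0,0.])).reshape(-1,2)
    d=np.c_[u[:,0],-u[:,1],-np.ones(len(u))]
    if n=="wrist":
        T=np.eye(4); T[:3,:3]=quat(state["tcp_rot"]).as_matrix(); T[:3,3]=state["tool_pos"]
        T=T@P["hand_eye"]; return T[:3,3],d@T[:3,:3].T
    return P["xyz"],d@quat(P["attitude"]).as_matrix().T
def onplane(n,px,z,state=None):
    o,d=rays(n,px,state); s=(z-o[2])/d[:,2]; return o+d*s[:,None]
def withdepth(n,px,dep,state=None):
    o,d=rays(n,px,state); px=np.atleast_2d(px).astype(int)
    return o+d*dep[px[:,1],px[:,0]][:,None]
E
python3 - <<'E'
from h import *
im=cv2.imread("pics/top0.png"); dep=np.load("pics/top0.npy")
c=cv2.resize(im[115:265,95:245],None,fx=4,fy=4,interpolation=cv2.INTER_CUBIC); cv2.imwrite("pics/c_rack.png",c)
c=cv2.resize(im[105:265,275:425],None,fx=3.7,fy=3.7,interpolation=cv2.INTER_CUBIC); cv2.imwrite("pics/c_fl.png",c)
hsv=cv2.cvtColor(im,cv2.COLOR_BGR2HSV)
for nm,lo,hi in (("or",(5,150,100),(20,255,255)),("bl",(105,130,60),(130,255,255))):
    m=cv2.inRange(hsv,lo,hi); n,l,s,ce=cv2.connectedComponentsWithStats(m)
    for i in range(1,n):
        if s[i,4]<150: continue
        cs=cv2.findContours((l==i).astype(np.uint8),cv2.RETR_EXTERNAL,cv2.CHAIN_APPROX_NONE)[0][0].reshape(-1,2)
        w=onplane("top",cs,0.02)[:,:2]
        r=cv2.minAreaRect((w*1000).astype(np.float32)); b=cv2.boxPoints(r)
        z=withdepth("top",[ce[i]],dep)[0]
        print(nm,ce[i].round(1),s[i,4],"rect",np.round(r[0],1),np.round(r[1],1),round(r[2],1),"depthpt",z.round(3))
E
```

```text
or [338.5 165.6] 588 rect [ 498.5 -236.7] [111.8  38.2] 12.5 depthpt [ 0.495 -0.234  0.039]
bl [389.5 153.7] 606 rect [ 530.1 -372.9] [111.4  39.1] 14.4 depthpt [ 0.526 -0.368  0.038]
bl [390.4 217.1] 286 rect [ 359.8 -368.9] [77.2 25.4] 65.4 depthpt [ 0.359 -0.366  0.03 ]
bl [335.6 237.5] 287 rect [ 307.3 -224.1] [76.9 24.9] 4.0 depthpt [ 0.307 -0.223  0.028]
```

View pics/c_rack.png

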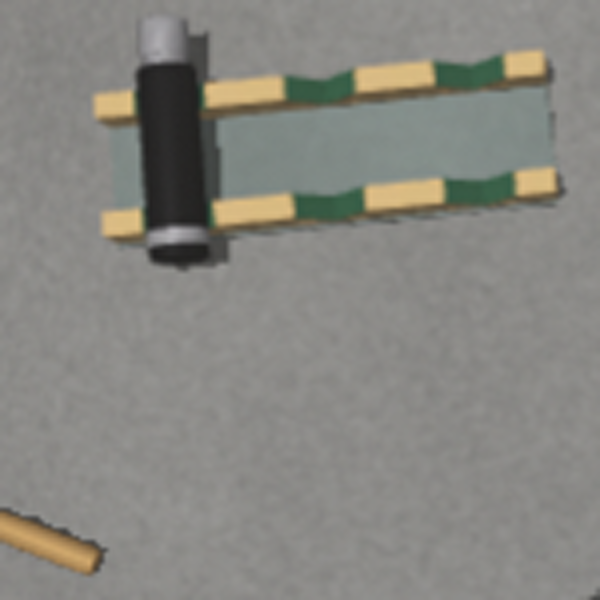

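View pics/c_fl.png

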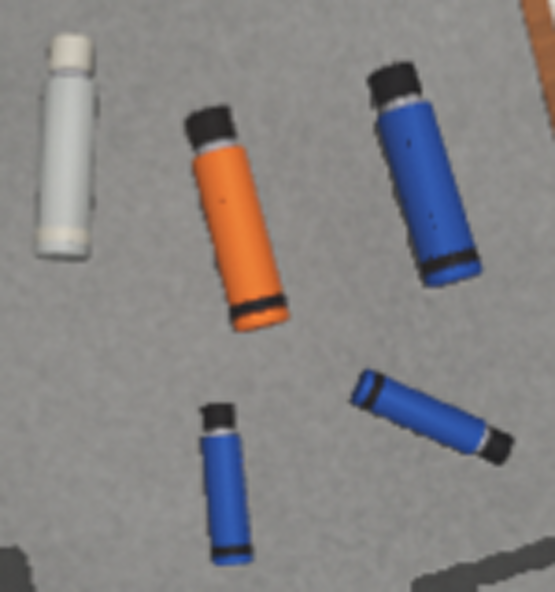

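```bash
cat > m1.py <<'E'
from h import *
im=cv2.imread("pics/top0.png"); dep=np.load("pics/top0.npy")
hsv=cv2.cvtColor(im,cv2.COLOR_BGR2HSV)
for nm,lo,hi in (("or",(5,150,100),(20,255,255)),("bl",(105,130,60),(130,255,255))):
    m=cv2.inRange(hsv,lo,hi); m=cv2.morphologyEx(m,cv2.MORPH_CLOSE,np.ones((7,7)));n,l,s,ce=cv2.connectedComponentsWithStats(m)
    for i in range(1,n):
        if s[i,4]<450: continue
        cs=cv2.findContours((l==i).astype(np.uint8),cv2.RETR_EXTERNAL,cv2.CHAIN_APPROX_NONE)[0][0].reshape(-1,2)
        r=cv2.minAreaRect((onplane("top",cs,0.02)[:,:2]*1000).astype(np.float32))
        print(nm,s[i,4],"rect",np.round(r[0],1),np.round(r[1],1),round(r[2],1))
tan=cv2.inRange(hsv,(12,60,150),(28,255,255)); g=cv2.inRange(hsv,(60,80,40),(90,255,255))
roi=np.zeros_like(tan); roi[115:185,110:245]=1
for nm,m in (("tan",tan),("green",g)):
    ys,xs=np.nonzero(m*roi)
    p=withdepth("top",np.c_[xs,ys],dep); print(nm,len(p),np.percentile(p[:,2],[5,25,50,75,95]).round(4))
    q=p[(p[:,2]>.036)] if nm=="tan" else p
    r=cv2.minAreaRect((q[:,:2]*1000).astype(np.float32)); print(np.round(r[0],1),np.round(r[1],1),r[2])
    n,l,s,ce=cv2.connectedComponentsWithStats(m*roi)
    for i in range(1,n):
        if s[i,4]>8: 
            q=withdepth("top",np.c_[np.nonzero(l==i)[::-1]],dep); print(nm,ce[i].round(1),s[i,4],q.mean(0).round(4), onplane("top",[ce[i]],.04)[0].round(4))
E
python3 m1.py
```

```text
or 687 rect [ 489.4 -238.6] [130.5  38.2] 13.0
bl 706 rect [ 521.  -375.2] [130.1  39.1] 14.4
tan 744 [0.009  0.0372 0.0392 0.0411 0.044 ]
[425.7 164.7] [326.3 343.6] 5.600200176239014
tan [225.5 130.6] 60 [0.5913 0.0643 0.0387] [0.591  0.0643 0.04  ]
tan [193.2 133.8] 122 [0.5835 0.1507 0.0376] [0.5829 0.1504 0.04  ]
tan [155.5 137.4] 126 [0.5721 0.2494 0.0465] [0.5736 0.2507 0.04  ]
tan [122.6 140.6] 60 [0.5663 0.3394 0.0357] [0.5653 0.3382 0.04  ]
tan [228.5 160. ] 63 [0.512  0.0563 0.0375] [0.5116 0.0562 0.04  ]
tan [195.5 163.2] 126 [0.5038 0.1438 0.0377] [0.5034 0.1435 0.04  ]
tan [158. 167.] 124 [0.4939 0.2427 0.0385] [0.4937 0.2424 0.04  ]
tan [125.1 170.3] 63 [0.4825 0.3242 0.0583] [0.4854 0.3292 0.04  ]
green 306 [0.0167 0.0217 0.0269 0.0317 0.038 ]
[467.2  73.3] [371.2 196.8] 54.98033142089844
green [211.9 132.9] 73 [0.5837 0.1001 0.0448] [0.5849 0.1006 0.04  ]
green [174.6 136.7] 77 [0.5743 0.199  0.0438] [0.5752 0.1999 0.04  ]
green [214.6 162. ] 76 [0.5056 0.0927 0.0444] [0.5064 0.0929 0.04  ]
green [176.7 165.8] 78 [0.499  0.1954 0.0263] [0.4968 0.1931 0.04  ]
```

```bash
cat >> h.py <<'E'
def plan(pos,jawdeg):
    """target tcp pos, tool down, jaw (tool y) at jawdeg (mod 180) -> turn first, then shift in turned tool axes, cm/deg"""
    s=robot.read_state(); C=quat(s["tcp_rot"])
    for j in (jawdeg,jawdeg+180):
        a=np.radians(j); x=np.array([0,0,-1.]); y=np.array([np.cos(a),np.sin(a),0]); z=np.cross(x,y)
        T=R.from_matrix(np.c_[x,y,z]); rv=(C.inv()*T).as_rotvec(degrees=True)
        print("jaw",j,"rotvec",rv.round(2),"shift cm in turned axes",(T.inv().apply(np.array(pos)-s["tool_pos"])*100).round(2))
    print("t",s["time_s"],"pos",s["tool_pos"].round(4),"rpy jaw ang",np.degrees(np.arctan2(*C.apply([0,1,0])[1::-1])).round(2),"q",s["joint_positions"].round(2),"F",s["ft_force"].round(2),"grip",s["grip_width"])
E
python3 -c "
from h import *
plan([.489,-.239,.15],103)"
```

```text
jaw 103 rotvec [-1.7112e+02 -1.5000e-01 -1.0000e-02] shift cm in turned axes [ 5.64 20.01 33.79]
jaw 283 rotvec [ 8.88 -0.    0.1 ] shift cm in turned axes [  5.64 -20.01 -33.79]
t 0.15 pos [ 0.2048 -0.51    0.2064] rpy jaw ang -68.12 q [-1.29  0.09  1.37  0.    1.68 -0.1 ] F [0.1  0.02 0.5 ] grip 1.0035258003096905
```

Request:
{"op": "jog_arm", "data": {"rows": "6.5 0 0 0 4.44 0 0; 6.5 0 0 0 4.44 0 0; 6.5 0 -1 -2 0 0 0; 6.5 0 -2 -3.5 0 0 0; 6.5 0 -2 -3.5 0 0 0; 6.5 0 -2 -3.5 0 0 0; 6.5 0 -2 -3.5 0 0 0; 6.5 0 -2 -3.5 0 0 0; 6.5 0 -2 -3.5 0 0 0; 6.5 0 -2 -3.5 0 0 0"}}

```text
time_s: 1.15
tool_pos: [0.4303, -0.3033, 0.207]
tcp_rot: [-0.08, -0.702, -0.08, 0.703]
ft_force: [0.6, 0.5, 0.6]
grip_width: 0.765
```

```bash
python3 -c "
from h import *
plan([.489,-.239,.15],103)"
```

```text
jaw 103 rotvec [ 1.7999e+02  2.0000e-02 -2.0000e-02] shift cm in turned axes [5.7  4.94 7.17]
jaw 283 rotvec [-0.01  0.02  0.01] shift cm in turned axes [ 5.7  -4.94 -7.17]
t 1.15 pos [ 0.4303 -0.3033  0.207 ] rpy jaw ang -77.01 q [-0.72  0.03  1.43 -0.    1.68  0.62] F [0.57 0.49 0.62] grip 0.7645763484567208
```

Request:
{"op": "jog_arm", "data": {"rows": "6.5 1.5 -1.7 -2.4 0 0 0; 6.5 1.5 -1.7 -2.4 0 0 0; 6.5 1.5 -1.5 -2.4 0 0 0; 6.5 1.1 0 0 0 0 0; 6.5 0 0 0 0 0 0"}}

```text
time_s: 1.65
tool_pos: [0.4874, -0.2397, 0.1487]
tcp_rot: [-0.08, -0.701, -0.081, 0.704]
ft_force: [-0.1, -0.5, -0.2]
grip_width: 0.759
```

```bash
python3 - <<'E'
from h import *
s=robot.read_state(); p,d=cams.read_camera("wrist"); im=p[...,::-1].copy(); cv2.imwrite("pics/w1.png",im)
hsv=cv2.cvtColor(im,cv2.COLOR_BGR2HSV)
for nm,lo,hi in (("or",(5,150,100),(20,255,255)),("bl",(105,130,60),(130,255,255))):
    m=cv2.inRange(hsv,lo,hi); m=cv2.morphologyEx(m,cv2.MORPH_CLOSE,np.ones((25,25)));n,l,st,ce=cv2.connectedComponentsWithStats(m)
    for i in range(1,n):
        if st[i,4]<800: continue
        cs=cv2.findContours((l==i).astype(np.uint8),cv2.RETR_EXTERNAL,cv2.CHAIN_APPROX_NONE)[0][0].reshape(-1,2)
        r=cv2.minAreaRect((onplane("wrist",cs,0.02,s)[:,:2]*1000).astype(np.float32))
        print(nm,st[i],"rect",np.round(r[0],1),np.round(r[1],1),round(r[2],1))
plan([.489,-.239,.004],103)
E
```

```text
or [ 235   95   46  148 6294] rect [ 484.4 -239.6] [140.1  40.1] 13.2
bl [ 383   96   61  146 6644] rect [ 516.8 -377.5] [139.8  43.9] 14.6
bl [ 192  287   32   77 1655] rect [ 301.8 -225.3] [102.6  27. ] 4.4
jaw 103 rotvec [-1.8e+02 -1.3e-01  2.2e-01] shift cm in turned axes [14.61  0.13  0.17]
jaw 283 rotvec [0.   0.14 0.08] shift cm in turned axes [14.61 -0.13 -0.17]
t 1.7 pos [ 0.4876 -0.2406  0.1501] rpy jaw ang -77.0 q [-0.56  0.09  1.48 -0.    1.57  0.78] F [ 0.57 -0.78 -0.53] grip 0.7627527099917027
```

View pics/w1.png

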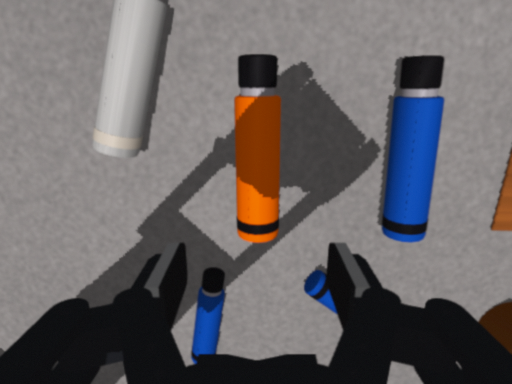

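Request:
{"op": "jog_arm", "data": {"rows": "6.5 3 0 -0.1 0 0 0; 6.5 3.5 0 0 0 0 0; 6.5 3.5 0 0 0 0 0; 6.5 2.5 0 0 0 0 0; 6.5 1.5 0 0 0 0 0; 6.5 0.6 0 0 0 0 0; 6.5 0 0 0 0 0 0; 3 0 0 0 0 0 0; 3 0 0 0 0 0 0; 3 0 0 0 0 0 0", "squeeze": 40}}

```text
time_s: 2.7
tool_pos: [0.4906, -0.2402, 0.008]
tcp_rot: [0.08, 0.703, 0.08, -0.702]
ft_force: [-1.6, 2.6, 6.8]
grip_width: 0.352
```

Request:
{"op": "jog_arm", "data": {"rows": "3 0 0 0 0 0 0; 3 0 0 0 0 0 0; 3 0 0 0 0 0 0; 3 0 0 0 0 0 0"}}

```text
time_s: 3.1
tool_pos: [0.4906, -0.2403, 0.008]
tcp_rot: [0.08, 0.703, 0.08, -0.702]
ft_force: [-2.0, 3.1, 7.1]
grip_width: 0.355
```

```bash
python3 -c "
from h import *
plan([.489,-.239,.12],103)"
```

```text
jaw 103 rotvec [-1.7998e+02  7.0000e-02 -2.1000e-01] shift cm in turned axes [-11.2    0.16  -0.12]
jaw 283 rotvec [ 0.02 -0.14 -0.05] shift cm in turned axes [-11.2   -0.16   0.12]
t 3.1 pos [ 0.4906 -0.2403  0.008 ] rpy jaw ang -76.98 q [-0.56  0.2   1.65  0.    1.29  0.78] F [-1.98  3.1   7.1 ] grip 0.3550114476320733
```

```bash
python3 - <<'E'
from h import *
for n in ("wrist","side"):
    p,d=cams.read_camera(n); cv2.imwrite(f"pics/{n}2.png",p[...,::-1])
    if n=="side":cv2.imwrite("pics/side2c.png",cv2.resize(p[60:200,190:400,::-1],None,fx=3.5,fy=3.5))
E
```

```text
(no output)
```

View pics/wrist2.png

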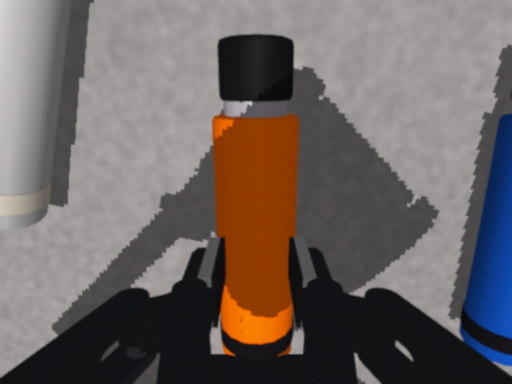

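View pics/side2c.png

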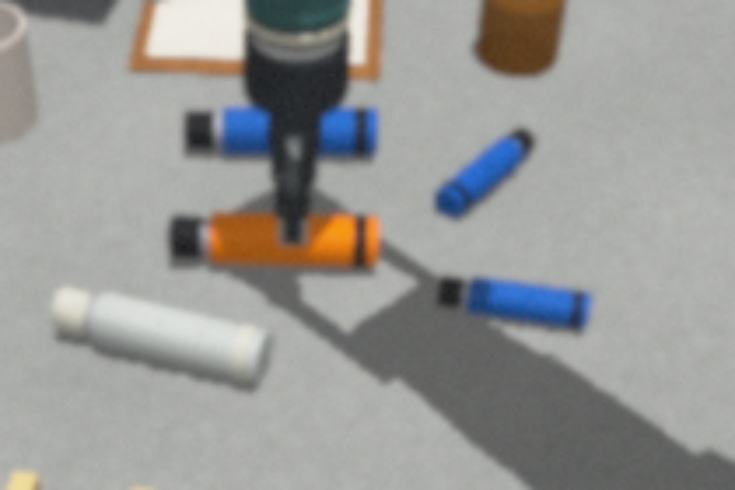

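Request:
{"op": "jog_arm", "data": {"rows": "2.4 0 0 0 0 0 0; 2.4 0 0 0 0 0 0; 2.4 0 0 0 0 0 0"}}

```text
time_s: 3.5
tool_pos: [0.4912, -0.2421, 0.0103]
tcp_rot: [0.082, 0.704, 0.079, -0.701]
ft_force: [-4.7, 1.7, 14.3]
grip_width: 0.284
```

Request:
{"op": "jog_arm", "data": {"rows": "6.5 0 0 0 0 0 0; 6.5 0 0 0 0 0 0; 6.5 0 0 0 0 0 0; 6.5 0 0 0 0 0 0"}}

```text
time_s: 3.9
tool_pos: [0.4893, -0.2403, 0.005]
tcp_rot: [-0.08, -0.702, -0.08, 0.703]
ft_force: [0.6, -0.1, -0.2]
grip_width: 0.761
```

```bash
python3 - <<'E'
from h import *
s=robot.read_state();print(s["tool_pos"],s["ft_force"])
for n in ("wrist","side","top"):
    p,d=cams.read_camera(n); cv2.imwrite(f"pics/{n}3.png",p[...,::-1]); np.save(f"pics/{n}3.npy",d)
    if n=="side":cv2.imwrite("pics/side3c.png",cv2.resize(p[60:200,190:400,::-1],None,fx=3.5,fy=3.5))
# tcp projection in wrist
P=cams.camera_params("wrist"); H=np.linalg.inv(P["hand_eye"])
for q in ([0,.0325,0],[0,-.0325,0],[-.019,.0325,0],[-.013,.0325,0],[-.03,.0325,0]):
    c=(H@np.r_[q,1])[:3]; u=np.array([c[0]/-c[2],-c[1]/-c[2]]); u*=1+P["k1"]*(u@u); print(q,(P["mtx"]@np.r_[u,1])[:2], -c[2])
o,d=rays("side",[[0,0]]);print(o)
C=quat(cams.camera_params("side")["attitude"]).inv()
P=cams.camera_params("side")
for q in (s["tool_pos"],s["tool_pos"]+[0,0,.02],[.489,-.239,.02]):
    c=C.apply(np.array(q)-P["xyz"]); u=np.array([c[0]/-c[2],-c[1]/-c[2]]); u*=1+P["k1"]*(u@u); print(q,(P["mtx"]@np.r_[u,1])[:2])
E
```

```text
[ 0.48932391 -0.24033866  0.00496144] [ 0.5623034  -0.11752095 -0.15215783]
[0, 0.0325, 0] [317.18240847 230.63061315] 0.18455170423761524
[0, -0.0325, 0] [199.85186627 230.67464946] 0.18453949097629552
[-0.019, 0.0325, 0] [323.73076348 246.7801424 ] 0.1664658271568639
[-0.013, 0.0325, 0] [321.51648696 241.31723864] 0.17217715676131168
[-0.03, 0.0325, 0] [328.20368458 257.82188473] 0.1559950562153763
[0.27585445 0.59299441 0.77331942]
[ 0.48932391 -0.24033866  0.00496144] [273.65344142 132.20110904]
[ 0.48932391 -0.24033866  0.02496144] [273.73985223 126.68811775]
[0.489, -0.239, 0.02] [273.70625874 128.40359521]
```

View pics/wrist3.png

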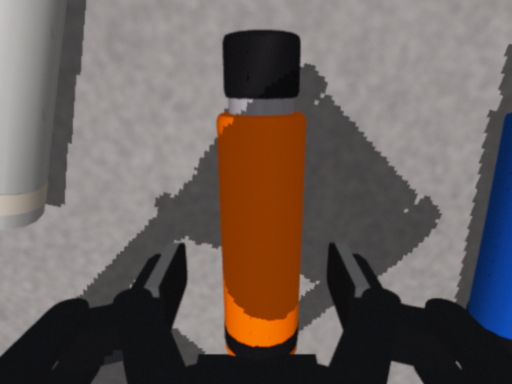

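View pics/side3c.png

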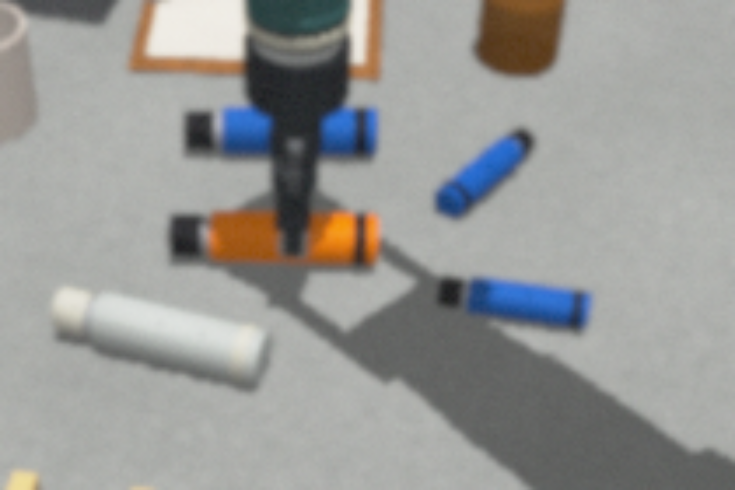

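Request:
{"op": "jog_arm", "data": {"rows": "6.5 0.5 0 0 0 0 0; 6.5 0.3 0 0 0 0 0; 6.5 0 0 0 0 0 0; 5 0 0 0 0 0 0; 4.4 0 0 0 0 0 0; 3.4 0 0 0 0 0 0; 3.4 0 0 0 0 0 0; 3.4 0 0 0 0 0 0; 3.4 0 0 0 0 0 0"}}

```text
time_s: 4.95
tool_pos: [0.49, -0.2413, -0.0019]
tcp_rot: [0.081, 0.703, 0.079, -0.702]
ft_force: [-0.2, -2.1, 3.6]
grip_width: 0.431
```

Request:
{"op": "jog_arm", "data": {"rows": "5 0 0 0 0 0 0; 5.5 0 0 0 0 0 0; 5.5 0.4 0 0 0 0 0; 5.5 0 0 0 0 0 0; 3.2 0 0 0 0 0 0; 3.2 0 0 0 0 0 0; 3.2 0 0 0 0 0 0; 3.2 0 0 0 0 0 0; 3.2 0 0 0 0 0 0"}}

```text
time_s: 5.85
tool_pos: [0.4894, -0.2404, -0.0068]
tcp_rot: [-0.08, -0.702, -0.08, 0.703]
ft_force: [0.2, -0.2, -1.5]
grip_width: 0.455
```

Request:
{"op": "jog_arm", "data": {"rows": "3.2 -0.7 0 0 0 0 0; 3.2 -1.5 0 0 0 0 0; 3.2 -2.5 0 0 0 0 0; 3.2 -3 0 0 0 0 0; 3.2 -3 0 0 0 0 0; 3.2 -2 0 0 0 0 0; 3.2 0 0 0 0 0 0"}}

```text
time_s: 6.55
tool_pos: [0.492, -0.242, 0.1259]
tcp_rot: [0.082, 0.705, 0.078, -0.7]
ft_force: [0.3, -0.2, -1.2]
grip_width: 0.448
```

```bash
python3 - <<'E'
from h import *
plan([.526,.197,.12],95.4)
p,d=cams.read_camera("wrist"); cv2.imwrite("pics/w4.png",p[...,::-1])
E
```

```text
jaw 95.4 rotvec [-172.4     0.58   -0.66] shift cm in turned axes [ 0.59 43.39  7.52]
jaw 275.4 rotvec [ 7.6  -0.44 -0.39] shift cm in turned axes [  0.59 -43.39  -7.52]
t 6.55 pos [ 0.492  -0.242   0.1259] rpy jaw ang -77.01 q [-0.56  0.11  1.51 -0.    1.51  0.78] F [ 0.29 -0.23 -1.16] grip 0.4477145944627859
```

View pics/w4.png

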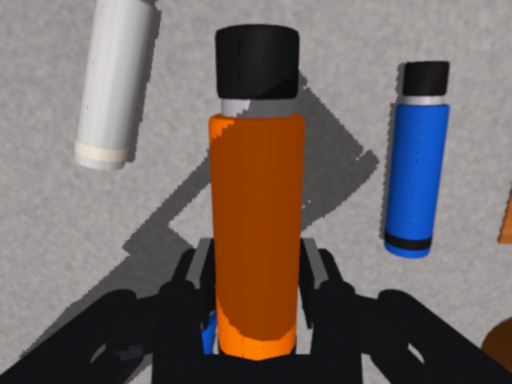

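Request:
{"op": "jog_arm", "data": {"rows": "3.2 0 0 0 3.8 0 0; 3.2 0 0 0 3.8 0 0; 3.2 0 -1.5 -0.2 0 0 0; 3.2 0 -3 -0.5 0 0 0; 3.2 0 -4 -0.7 0 0 0; 3.2 0 -4 -0.7 0 0 0; 3.2 0 -4 -0.7 0 0 0; 3.2 0 -4 -0.7 0 0 0; 3.2 0 -4 -0.7 0 0 0; 3.2 0 -4 -0.7 0 0 0"}}

```text
time_s: 7.6
tool_pos: [0.5101, 0.0505, 0.1191]
tcp_rot: [-0.034, -0.705, -0.034, 0.707]
ft_force: [0.4, 0.4, -1.9]
grip_width: 0.447
```

Request:
{"op": "jog_arm", "data": {"rows": "3.2 0 -4 -0.7 0 0 0; 3.2 0 -4 -0.7 0 0 0; 3.2 0 -3 -0.7 0 0 0; 3.2 0 -2 -0.4 0 0 0; 3.2 0 -1 -0.2 0 0 0; 3.2 0 0 0 0 0 0; 3.2 0 0 0 0 0 0"}}

```text
time_s: 8.3
tool_pos: [0.5246, 0.1892, 0.1197]
tcp_rot: [-0.034, -0.706, -0.033, 0.707]
ft_force: [0.8, 0.1, -2.5]
grip_width: 0.447
```

```bash
python3 - <<'E'
from h import *
plan([.526,.197,.08],95.4); s=robot.read_state()
for n in ("wrist","top"):
    p,d=cams.read_camera(n); cv2.imwrite(f"pics/{n}5.png",p[...,::-1]); np.save(f"pics/{n}5.npy",d)
E
```

```text
jaw 95.4 rotvec [-1.7998e+02  9.0000e-02  1.3000e-01] shift cm in turned axes [3.97 0.77 0.21]
jaw 275.4 rotvec [ 0.02  0.08 -0.06] shift cm in turned axes [ 3.97 -0.77 -0.21]
t 8.3 pos [0.5246 0.1892 0.1197] rpy jaw ang -84.58 q [ 0.24  0.14  1.49 -0.    1.52  1.72] F [ 0.78  0.15 -2.53] grip 0.4472418611895592
```

View pics/wrist5.png

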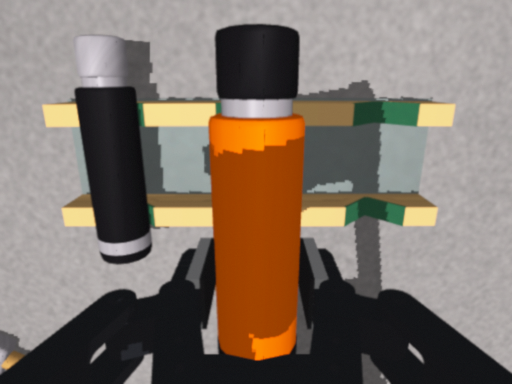

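View pics/top5.png

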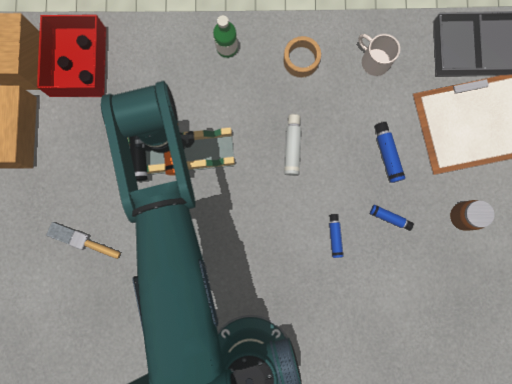

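```bash
python3 - <<'E'
from h import *
im=cv2.imread("pics/wrist5.png"); hsv=cv2.cvtColor(im,cv2.COLOR_BGR2HSV)
s=robot.read_state()
m=cv2.inRange(hsv,(15,60,170),(30,255,255)); m[:95]=0;m[235:]=0
n,l,st,ce=cv2.connectedComponentsWithStats(m)
for i in range(1,n):
    if st[i,4]>60: 
        x0,y0,w,h,a=st[i]; print(st[i],onplane("wrist",[[x0,y0+h/2],[x0+w,y0+h/2],[x0+w/2,y0],[x0+w/2,y0+h]],.04,s)[:,:2].round(4).tolist())
E
```

```text
[ 143  103   73   24 1609] [[0.5723, 0.2778], [0.5771, 0.2243], [0.5833, 0.2512], [0.566, 0.2508]]
[417 103  39  24 838] [[0.5912, 0.077], [0.5941, 0.0478], [0.6011, 0.0646], [0.584, 0.0602]]
[ 42 104  37  23 785] [[0.5655, 0.3531], [0.5678, 0.3252], [0.575, 0.3384], [0.5581, 0.3398]]
[ 222  121   68   32 1712] [[0.5614, 0.2189], [0.5661, 0.1684], [0.5755, 0.1948], [0.5517, 0.1926]]
[ 61 207  35  20 624] [[0.4846, 0.3457], [0.4874, 0.3169], [0.4948, 0.3306], [0.4771, 0.3319]]
[ 153  207   60   20 1169] [[0.4918, 0.2705], [0.4963, 0.2222], [0.5027, 0.2465], [0.4853, 0.2461]]
[300 207  46  20 862] [[0.5028, 0.1524], [0.5062, 0.1154], [0.513, 0.1353], [0.4958, 0.1326]]
[403 206  35  20 619] [[0.5113, 0.0693], [0.5138, 0.0405], [0.5211, 0.0571], [0.5039, 0.0528]]
```

```bash
python3 - <<'E'
from h import *
s=robot.read_state(); C=quat(s["tcp_rot"])
for z in (.0268,.03):
  w=onplane("wrist",[[211,121],[303,121],[217,342],[297,342]],s["tool_pos"][2]+z,s)
  print((C.inv().apply(w-s["tool_pos"])*1000).round(1))
plan([.539,.197,.08],95.4)
E
python3 -c "
import cv2;im=cv2.imread('pics/wrist5.png');cv2.imwrite('pics/w5c.png',cv2.resize(im[10:384,180:340],None,fx=1.6,fy=1.6))"
```

```text
[[-26.8 -20.2 -62.7]
 [-26.8  18.4 -62.7]
 [-26.8 -22.   52.2]
 [-26.8  20.2  52.2]]
[[-30.  -19.8 -63.1]
 [-30.   18.  -63.1]
 [-30.  -21.6  49.2]
 [-30.   19.8  49.3]]
jaw 95.4 rotvec [ 1.7993e+02 -6.0000e-02 -5.0000e-02] shift cm in turned axes [4.01 0.7  1.47]
jaw 275.4 rotvec [-0.07  0.03 -0.04] shift cm in turned axes [ 4.01 -0.7  -1.47]
t 8.4 pos [0.525  0.1886 0.1201] rpy jaw ang -84.67 q [ 0.24  0.14  1.49 -0.    1.52  1.72] F [ 0.15 -0.81 -1.95] grip 0.44849733492598604
```

View pics/w5c.png

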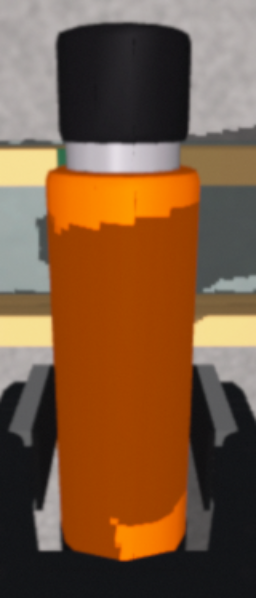

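Request:
{"op": "jog_arm", "data": {"rows": "3.2 0.5 -0.4 -0.8 0 0 0; 3.2 1.5 -0.3 -0.7 0 0 0; 3.2 2 0 0 0 0 0; 3.2 2 0 0 0 0 0; 3.2 1.5 0 0 0 0 0; 3.2 0.7 0 0 0 0 0; 3.2 0 0 0 0 0 0"}}

```text
time_s: 9.1
tool_pos: [0.5386, 0.1978, 0.0364]
tcp_rot: [-0.033, -0.705, -0.033, 0.707]
ft_force: [-0.9, 1.2, -2.2]
grip_width: 0.448
```

```bash
python3 - <<'E'
from h import *
plan([.539,.197,.018],95.4)
E
```

```text
jaw 95.4 rotvec [ 1.7998e+02 -6.0000e-02 -3.0000e-01] shift cm in turned axes [ 1.84 -0.08  0.04]
jaw 275.4 rotvec [-0.02  0.19 -0.04] shift cm in turned axes [ 1.84  0.08 -0.04]
t 9.1 pos [0.5386 0.1978 0.0364] rpy jaw ang -84.62 q [ 0.25  0.24  1.55 -0.    1.36  1.73] F [-0.92  1.22 -2.2 ] grip 0.44796744171904546
```

Request:
{"op": "jog_arm", "data": {"rows": "3.2 0.5 0 0 0 0 0; 3.2 0.4 0 0 0 0 0; 3.2 0.4 0 0 0 0 0; 3.2 0.3 0 0 0 0 0; 3.2 0.1 0 0 0 0 0; 3.2 0 0 0 0 0 0"}}

```text
time_s: 9.7
tool_pos: [0.5394, 0.1981, 0.0212]
tcp_rot: [-0.033, -0.706, -0.033, 0.706]
ft_force: [0.3, -0.1, -2.5]
grip_width: 0.447
```

Request:
{"op": "jog_arm", "data": {"rows": "3.2 0.2 0 0 0 0 0; 3.2 0 0 0 0 0 0; 3.2 0.2 0 0 0 0 0; 3.2 0 0 0 0 0 0"}}

```text
time_s: 10.1
tool_pos: [0.54, 0.1977, 0.0184]
tcp_rot: [0.034, 0.707, 0.033, -0.706]
ft_force: [-1.0, -2.2, 3.7]
grip_width: 0.45
```

Request:
{"op": "jog_arm", "data": {"rows": "4.4 0 0 0 0 0 0; 5.5 0 0 0 0 0 0; 6 0 0 0 0 0 0; 6 0 0 0 0 0 0"}}

```text
time_s: 10.5
tool_pos: [0.5396, 0.1983, 0.0172]
tcp_rot: [0.033, 0.706, 0.033, -0.706]
ft_force: [0.0, 0.4, -0.7]
grip_width: 0.704
```

```bash
python3 - <<'E'
from h import *
s=robot.read_state();print(s["tool_pos"],s["ft_force"],s["time_s"])
p,d=cams.read_camera("wrist"); cv2.imwrite(f"pics/wrist6.png",p[...,::-1])
E
```

```text
[0.5395601  0.19826367 0.01719785] [ 0.03562798  0.38350601 -0.69429047] 10.5
```

View pics/wrist6.png

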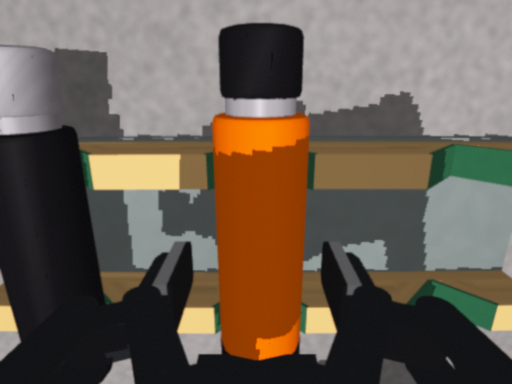

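Request:
{"op": "jog_arm", "data": {"rows": "6 -1 0 0 0 0 0; 6 -2.5 0 0 0 0 0; 6 -3.5 0 0 0 0 0; 6 -3.5 0 0 0 0 0; 6 -2 0 0 0 0 0; 6 -0.5 0 0 -4.5 0 0; 6 0 0 0 -4.5 0 0"}}

```text
time_s: 11.25
tool_pos: [0.5407, 0.1985, 0.1506]
tcp_rot: [0.09, 0.703, 0.09, -0.7]
ft_force: [-0.0, 0.5, -0.6]
grip_width: 0.702
```

```bash
python3 - <<'E'
from h import *
plan([.521,-.375,.12],104.4)
E
```

```text
jaw 104.4 rotvec [-179.81    0.     -0.47] shift cm in turned axes [  3.06 -55.06 -16.17]
jaw 284.4 rotvec [ 0.18 -0.3  -0.  ] shift cm in turned axes [ 3.06 55.06 16.17]
t 11.25 pos [0.5407 0.1985 0.1506] rpy jaw ang -75.42 q [ 0.25  0.16  1.4  -0.    1.57  1.57] F [-0.03  0.47 -0.62] grip 0.7016945740110613
```

Request:
{"op": "jog_arm", "data": {"rows": "6 0 1.5 0.4 0 0 0; 6 0 3 0.9 0 0 0; 6 0 4.2 1.2 0 0 0; 6 0 4.2 1.2 0 0 0; 6 0 4.2 1.2 0 0 0; 6 0 4.2 1.3 0 0 0; 6 0 4.2 1.3 0 0 0; 6 0 4.2 1.3 0 0 0; 6 0 4.2 1.2 0 0 0; 6 0 4.2 1.2 0 0 0"}}

```text
time_s: 12.25
tool_pos: [0.5245, -0.2014, 0.1475]
tcp_rot: [-0.088, -0.702, -0.088, 0.702]
ft_force: [-0.1, 0.5, -0.8]
grip_width: 0.702
```

Request:
{"op": "jog_arm", "data": {"rows": "6 0 4.2 1.2 0 0 0; 6 0 4.2 1.2 0 0 0; 6 0 4 1.1 0 0 0; 6 0 3 0.9 0 0 0; 6 0 1.6 0.6 0 0 0; 6 0 0 0 0 0 0; 6 0 0 0 0 0 0"}}

```text
time_s: 12.95
tool_pos: [0.5193, -0.375, 0.1472]
tcp_rot: [-0.088, -0.702, -0.089, 0.702]
ft_force: [-0.6, 0.1, -0.0]
grip_width: 0.702
```

```bash
python3 - <<'E'
from h import *
plan([.521,-.375,-.006],104.4)
s=robot.read_state(); C=quat(s["tcp_rot"]); p,d=cams.read_camera("wrist"); im=p[...,::-1].copy(); cv2.imwrite("pics/w7.png",im)
hsv=cv2.cvtColor(im,cv2.COLOR_BGR2HSV)
m=cv2.inRange(hsv,(105,130,60),(130,255,255)); m=cv2.morphologyEx(m,cv2.MORPH_CLOSE,np.ones((25,25)));n,l,st,ce=cv2.connectedComponentsWithStats(m)
for i in range(1,n):
    if st[i,4]<800: continue
    cs=cv2.findContours((l==i).astype(np.uint8),cv2.RETR_EXTERNAL,cv2.CHAIN_APPROX_NONE)[0][0].reshape(-1,2)
    r=cv2.minAreaRect((onplane("wrist",cs,0.02,s)[:,:2]*1000).astype(np.float32)); print(st[i],np.round(r[0],1),np.round(r[1],1),round(r[2],1))
p,d=cams.read_camera("top"); cv2.imwrite("pics/top7.png",p[...,::-1])
E
```

```text
jaw 104.4 rotvec [1.7996e+02 1.2000e-01 0.0000e+00] shift cm in turned axes [15.32 -0.04  0.17]
jaw 284.4 rotvec [-0.04 -0.    0.08] shift cm in turned axes [15.32  0.04 -0.17]
t 12.95 pos [ 0.5193 -0.375   0.1472] rpy jaw ang -75.64 q [-0.71  0.31  1.23  0.    1.6   0.61] F [-0.62  0.1  -0.01] grip 0.7017042668902799
[ 235   97   46  146 6252] [ 516.6 -375.2] [137.7  40. ] 14.5
[ 186  277   65   60 1798] [ 363.7 -369.9] [81.6 32.6] 65.5
```

View pics/w7.png

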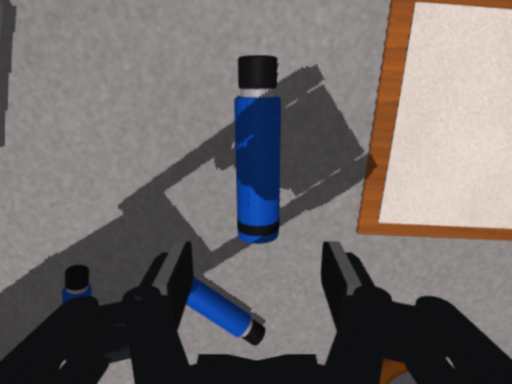

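View pics/top7.png

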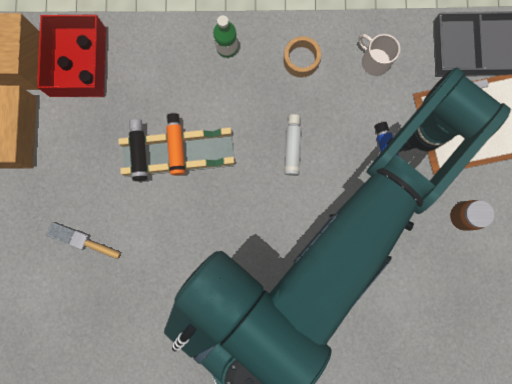

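Request:
{"op": "jog_arm", "data": {"rows": "6 2 0 -0.2 0 0 0; 6 3.5 0 0 0 0 0; 6 3.5 0 0 0 0 0; 6 3 0 0 0 0 0; 6 2 0 0 0 0 0; 6 1 0 0 0 0 0; 6 0.4 0 0 0 0 0; 6 0 0 0 0 0 0; 4.5 0 0 0 0 0 0; 3.2 0 0 0 0 0 0"}}

```text
time_s: 14.05
tool_pos: [0.5227, -0.3761, -0.0042]
tcp_rot: [0.09, 0.702, 0.088, -0.701]
ft_force: [-0.2, 0.6, 1.4]
grip_width: 0.447
```

Request:
{"op": "jog_arm", "data": {"rows": "3.2 0 0 0 0 0 0; 3.2 0 0 0 0 0 0; 3.2 0 0 0 0 0 0; 3.2 0 0 0 0 0 0"}}

```text
time_s: 14.45
tool_pos: [0.5227, -0.3761, -0.0043]
tcp_rot: [0.089, 0.703, 0.088, -0.701]
ft_force: [-0.1, 1.1, 6.4]
grip_width: 0.443
```

Request:
{"op": "jog_arm", "data": {"rows": "5 0 0 0 0 0 0; 5.5 0 0 0 0 0 0; 5.5 0.35 0 0 0 0 0; 5.5 0 0 0 0 0 0; 3.2 0 0 0 0 0 0; 3.2 0 0 0 0 0 0; 3.2 0 0 0 0 0 0; 3.2 0 0 0 0 0 0; 3.2 0 0 0 0 0 0"}}

```text
time_s: 15.35
tool_pos: [0.5214, -0.3754, -0.0104]
tcp_rot: [-0.089, -0.701, -0.089, 0.702]
ft_force: [0.0, -0.3, -1.4]
grip_width: 0.451
```

Request:
{"op": "jog_arm", "data": {"rows": "3.2 -0.7 0 0 0 0 0; 3.2 -1.5 0 0 0 0 0; 3.2 -2.5 0 0 0 0 0; 3.2 -3 0 0 0 0 0; 3.2 -3 0 0 0 0 0; 3.2 -2 0 0 0 0 0; 3.2 -0.5 0 0 4.5 0 0; 3.2 0 0 0 4.5 0 0; 3.2 0 0 0 0 0 0"}}

```text
time_s: 16.25
tool_pos: [0.5218, -0.3755, 0.1237]
tcp_rot: [0.034, 0.707, 0.033, -0.706]
ft_force: [-0.4, 0.4, -2.3]
grip_width: 0.452
```

```bash
python3 - <<'E'
from h import *
plan([.5485,.0974,.12],95.4)
E
```

```text
jaw 95.4 rotvec [-1.7999e+02  1.4000e-01 -1.4000e-01] shift cm in turned axes [ 0.37 46.83  7.11]
jaw 275.4 rotvec [ 0.01 -0.09 -0.09] shift cm in turned axes [  0.37 -46.83  -7.11]
t 16.25 pos [ 0.5218 -0.3755  0.1237] rpy jaw ang -84.59 q [-0.71  0.32  1.26 -0.    1.56  0.76] F [-0.42  0.41 -2.29] grip 0.4519712359221043
```

Request:
{"op": "jog_arm", "data": {"rows": "3.2 0 -1.5 -0.2 0 0 0; 3.2 0 -3 -0.4 0 0 0; 3.2 0 -4 -0.6 0 0 0; 3.2 0 -4 -0.6 0 0 0; 3.2 0 -4 -0.6 0 0 0; 3.2 0 -4 -0.6 0 0 0; 3.2 0 -4 -0.6 0 0 0; 3.2 0 -4 -0.6 0 0 0; 3.2 0 -4 -0.6 0 0 0; 3.2 0 -4 -0.6 0 0 0"}}

```text
time_s: 17.25
tool_pos: [0.5399, -0.0041, 0.1219]
tcp_rot: [-0.034, -0.706, -0.034, 0.706]
ft_force: [1.3, -0.7, -3.1]
grip_width: 0.452
```

Request:
{"op": "jog_arm", "data": {"rows": "3.2 0 -4 -0.6 0 0 0; 3.2 0 -3 -0.7 0 0 0; 3.2 0 -2 -0.6 0 0 0; 3.2 0 -1.3 -0.4 0 0 0; 3.2 0 0 0 0 0 0; 3.2 0 0 0 0 0 0"}}

```text
time_s: 17.85
tool_pos: [0.5537, 0.0974, 0.1217]
tcp_rot: [-0.034, -0.706, -0.033, 0.707]
ft_force: [-0.0, -0.6, -2.7]
grip_width: 0.45
```

```bash
python3 - <<'E'
from h import *
plan([.5485,.0974,.035],95.4)
s=robot.read_state(); p,d=cams.read_camera("wrist"); im=p[...,::-1].copy(); cv2.imwrite("pics/w8.png",im)
hsv=cv2.cvtColor(im,cv2.COLOR_BGR2HSV)
m=cv2.inRange(hsv,(15,60,170),(30,255,255)); m[:95]=0;m[235:]=0
n,l,st,ce=cv2.connectedComponentsWithStats(m)
for i in range(1,n):
    if st[i,4]>200: 
        x0,y0,w,h,a=st[i]; print(st[i],onplane("wrist",[[x0,y0+h/2],[x0+w,y0+h/2],[x0+w/2,y0],[x0+w/2,y0+h]],.04,s)[:,:2].round(4).tolist())
C=quat(s["tcp_rot"]); w=onplane("wrist",[[211,121],[303,121]],s["tool_pos"][2]+.0304,s); print((C.inv().apply(w-s["tool_pos"])*1000).round(1))
E
```

```text
jaw 95.4 rotvec [-1.7997e+02  8.0000e-02  7.0000e-02] shift cm in turned axes [ 8.67  0.05 -0.52]
jaw 275.4 rotvec [ 0.03  0.04 -0.05] shift cm in turned axes [ 8.67 -0.05  0.52]
t 17.85 pos [0.5537 0.0974 0.1217] rpy jaw ang -84.57 q [ 0.07  0.15  1.48 -0.    1.52  1.55] F [-0.01 -0.55 -2.74] grip 0.4502726889972813
[  44  111   93  124 4346] [[0.5488, 0.2656], [0.5557, 0.1921], [0.6001, 0.226], [0.4984, 0.2319]]
[  23  131   72   23 1500] [[0.5718, 0.2797], [0.5768, 0.2238], [0.5831, 0.2509], [0.5653, 0.2523]]
[ 155  131   54   22 1160] [[0.5813, 0.1781], [0.5851, 0.1374], [0.5915, 0.158], [0.5748, 0.1575]]
[164 230  49   5 242] [[0.5067, 0.1706], [0.5105, 0.1303], [0.5109, 0.1505], [0.5063, 0.1504]]
[[-30.5 -19.7 -63.1]
 [-30.4  17.9 -63.1]]
```

View pics/w8.png

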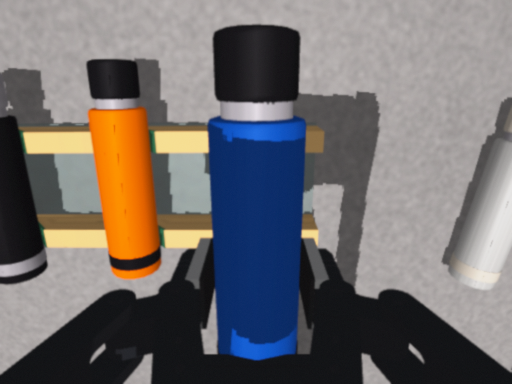

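Request:
{"op": "jog_arm", "data": {"rows": "3.2 0.5 0 0.3 0 0 0; 3.2 1.5 0 0.2 0 0 0; 3.2 2 0 0 0 0 0; 3.2 2 0 0 0 0 0; 3.2 1.6 0 0 0 0 0; 3.2 0.8 0 0 0 0 0; 3.2 0 0 0 0 0 0; 3.2 0 0 0 0 0 0"}}

```text
time_s: 18.7
tool_pos: [0.5494, 0.0971, 0.038]
tcp_rot: [0.033, 0.706, 0.033, -0.706]
ft_force: [-0.2, 0.3, -2.1]
grip_width: 0.449
```

```bash
python3 - <<'E'
from h import *
plan([.5485,.0974,.0136],95.4)
E
```

```text
jaw 95.4 rotvec [ 1.7997e+02 -1.0000e-02  4.0000e-02] shift cm in turned axes [ 2.44  0.04 -0.08]
jaw 275.4 rotvec [-0.03 -0.02 -0.01] shift cm in turned axes [ 2.44 -0.04  0.08]
t 18.7 pos [0.5494 0.0971 0.038 ] rpy jaw ang -84.63 q [ 0.07  0.2   1.59 -0.    1.35  1.55] F [-0.22  0.35 -2.07] grip 0.4493367848332454
```

Request:
{"op": "jog_arm", "data": {"rows": "3.2 0.5 0 0.1 0 0 0; 3.2 0.5 0 0 0 0 0; 3.2 0.5 0 0 0 0 0; 3.2 0.4 0 0 0 0 0; 3.2 0.2 0 0 0 0 0; 3.2 0 0 0 0 0 0; 3.2 0 0 0 0 0 0"}}

```text
time_s: 19.4
tool_pos: [0.5483, 0.0973, 0.0168]
tcp_rot: [0.033, 0.706, 0.033, -0.706]
ft_force: [0.2, 0.2, -2.7]
grip_width: 0.449
```

Request:
{"op": "jog_arm", "data": {"rows": "3.2 0.2 0 0 0 0 0; 3.2 0 0 0 0 0 0; 3.2 0.15 0 0 0 0 0; 3.2 0 0 0 0 0 0"}}

```text
time_s: 19.8
tool_pos: [0.5485, 0.0971, 0.0138]
tcp_rot: [0.033, 0.707, 0.033, -0.706]
ft_force: [-0.7, -0.1, -0.1]
grip_width: 0.451
```

Request:
{"op": "jog_arm", "data": {"rows": "3.2 0.1 0 0 0 0 0; 3.2 0 0 0 0 0 0; 4.4 0 0 0 0 0 0; 5.2 0 0 0 0 0 0; 5.8 0 0 0 0 0 0; 5.8 0 0 0 0 0 0"}}

```text
time_s: 20.4
tool_pos: [0.5482, 0.0973, 0.0122]
tcp_rot: [0.033, 0.706, 0.033, -0.706]
ft_force: [-1.0, -0.4, 0.7]
grip_width: 0.678
```

Request:
{"op": "jog_arm", "data": {"rows": "5.8 -1 0 0 0 0 0; 5.8 -2.5 0 0 0 0 0; 5.8 -3.5 0 0 0 0 0; 5.8 -3.5 0 0 0 0 0; 5.8 -2 0 0 0 0 0; 5.8 0 2 0 0 0 0; 5.8 0 4 0 0 0 0; 5.8 0 4 0 0 0 0; 5.8 0 4 0 0 0 0; 5.8 0 4 0 0 0 0"}}

```text
time_s: 21.4
tool_pos: [0.5653, -0.0834, 0.1383]
tcp_rot: [0.034, 0.707, 0.033, -0.706]
ft_force: [0.6, 0.1, -0.3]
grip_width: 0.678
```

Request:
{"op": "jog_arm", "data": {"rows": "5.8 0 4 0 0 0 0; 5.8 0 4 0 0 0 0; 5.8 0 2 0 0 0 0; 5.8 0 1 0 0 0 0; 5.8 0 0 0 0 0 0"}}

```text
time_s: 21.9
tool_pos: [0.5755, -0.1919, 0.1374]
tcp_rot: [0.033, 0.706, 0.033, -0.706]
ft_force: [0.2, 0.2, -0.1]
grip_width: 0.682
```

```bash
python3 - <<'E'
from h import *
s=robot.read_state(); print(s["time_s"],s["tool_pos"],s["ft_force"])
c0=np.array([.539,.197]); a=np.radians(5.4); X=np.array([np.cos(a),np.sin(a)]);Y=np.array([-np.sin(a),np.cos(a)])
for n in ("top","side"):
    p,d=cams.read_camera(n); im=p[...,::-1].copy(); cv2.imwrite(f"pics/{n}9.png",im)
    if n=="side": cv2.imwrite("pics/side9c.png",cv2.resize(im[170:340,110:280],None,fx=3.4,fy=3.4)); continue
    hsv=cv2.cvtColor(im,cv2.COLOR_BGR2HSV)
    for nm,lo,hi in (("or",(5,180,100),(15,255,255)),("bl",(105,130,60),(130,255,255))):
        m=cv2.inRange(hsv,lo,hi); m=cv2.morphologyEx(m,cv2.MORPH_CLOSE,np.ones((7,7)));k,l,st,ce=cv2.connectedComponentsWithStats(m)
        for i in range(1,k):
            if st[i,4]<450: continue
            ys,xs=np.nonzero(l==i); q=withdepth("top",np.c_[xs,ys],d)
            cs=cv2.findContours((l==i).astype(np.uint8),cv2.RETR_EXTERNAL,cv2.CHAIN_APPROX_NONE)[0][0].reshape(-1,2)
            r=cv2.minAreaRect((onplane("top",cs,0.044)[:,:2]*1000).astype(np.float32)); v=np.array(r[0])/1000-c0
            print(nm,ce[i].round(),np.round(r[0],1),np.round(r[1],1),round(r[2],1),"rack xy mm",(v@X*1000).round(1),(v@Y*1000).round(1),"top z",np.percentile(q[:,2],[50,90]).round(4))
E
```

```text
21.9 [ 0.57549787 -0.19191256  0.13740707] [ 0.16795653  0.18615536 -0.11192244]
or [175. 149.] [541.2 197. ] [131.1  36.7] 6.1 rack xy mm 2.2 -0.2 top z [0.0606 0.0649]
bl [213. 146.] [549.   97.1] [131.8  38.1] 4.8 rack xy mm 0.5 -100.4 top z [0.0605 0.0652]
```

View pics/top9.png

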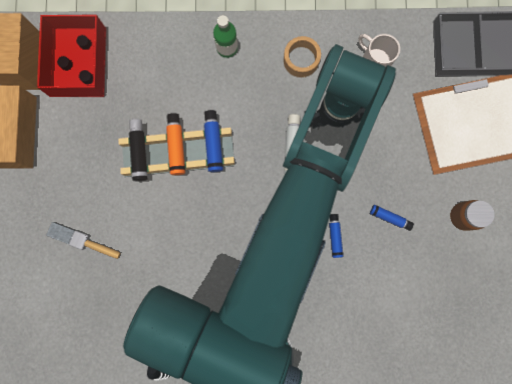

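View pics/side9c.png

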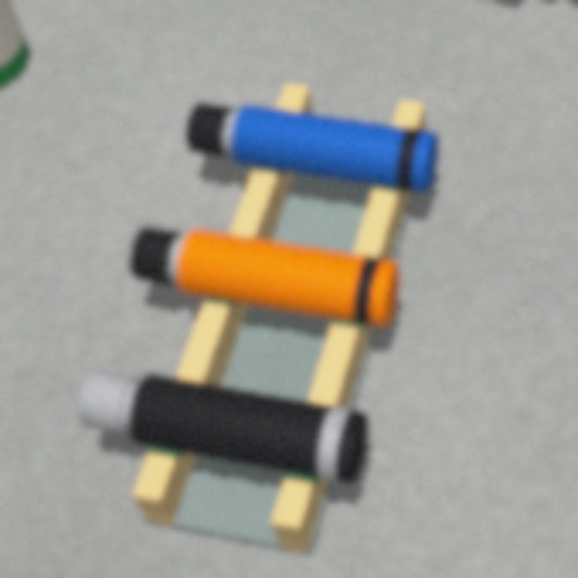

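Both flasks are seated: orange sits at rack (2, 0) mm and blue at (0.5, -100) mm. Their tops are about 64 mm up, the angles are within 1°, and the black flask hasn't moved.

```bash
python3 -c "
from cell import robot
print(robot.finish_job())"
```

```text
the job is handed in; nothing more can be done
None
```

The orange flask is in the middle groove and the large blue flask is in the groove at y = -100 mm. Both were lowered until the wrist force showed contact, then released, and the job was handed in at about 22 s with the arm clear of everything.

**Last checks (top camera):**

| Flask | Rack x (mm) | Rack y (mm) | Axis angle off groove |
|---|---|---|---|
| Orange | about 2 | about 0 | under 1° |
| Blue | about 0.5 | about -100 | under 1° |

- **Height:** the tops read about 60.5 mm (median) to 65 mm (90th percentile). A seated flask should have its top at 64 mm.
- **Black flask:** it looks unmoved in both the top and side views. I judged this by eye and did not measure it.

**What went wrong along the way:**
- **First orange grasp:** it was too high, because the partly open fingertips stand well short of the TCP. The fingers slipped up over the flask, so I regripped lower, twice, before lifting.
- **Blue grasp:** I also regripped this one about 3.5 mm lower, because the first grip was narrow with the upward force rising.
- **Rack centre:** I added up the first estimate wrongly and was 13 mm off in x. The wrist camera showed the disagreement, and I corrected it before lowering the orange flask.

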